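# Put the gear lever of the shift tower into third

## Task

A yard tractor's shift tower is bolted down on the workshop bench, and its gear lever has to stand in third before the linkage can be set. Pushing with the fingertips or the outside of the fingers, bring the lever to neutral, across to the right, then forward until it is fully home in third, the far right end of the H-shaped gate as seen from the robot; leave it there and take the hand away. Push gently without gripping the lever, and leave the tools and tape around the tower where they lie.

Things in the scene. Friction and masses are not known exactly. Their poses are not given: they have to be found in the camera images.
- shift_tower: Shift tower fixed to the bench: steel base plate 200 x 170 x 10 mm, cast housing 124 x 112 mm, steel gate plate 136 x 124 mm on top, its face 108 mm above the bench. Origin on the bench under its centre; +x is the tower's forward (away from the robot, turned up to 0.4 rad either way), +y its left. A small crank on its left side, to 92 mm from the centre, turns with the lever.
- gate_center (a point): Middle of the H gate, level with the plate's upper face, axes as the tower's. Two 18 mm wide slots along x, centred on y = +17 and -17 mm, each from x = -27 to +27 mm, are joined at x = 0 by the 18 mm wide cross slot of neutral. First: forward end of the left slot; second: its rear end; third: forward end of the right slot; fourth: its rear end. The lever starts anywhere along the left slot.
- gear_lever: Gear lever: 12 mm steel rod with a black ball knob, 42 mm diameter, on its upper end. Origin at the swing point, 45 mm above the bench in the middle of the tower; z runs up the rod, ball centre at z = 200 mm (245 mm above the bench when upright). The slot edges stop the rod. No springs: friction holds it where it is left; it moves when the ball is pushed with about 2 to 5 N.
- knob_center (a point): Centre of the black 42 mm ball knob. With f = shift_shaft and c = cross_pin it lies, along the tower's axes, 200 mm x (cos c sin f, -sin c, cos c cos f) from the swing point.
- shift_shaft (a joint): Fore-and-aft angle of the lever in rad: 0 neutral, positive leaning forward (tower's +x), negative to the rear. About +-0.32 at the slot ends, where the rod meets the gate; within about +-0.045 the rod can pass through the cross slot.
- cross_pin (a joint): Sideways angle of the lever in rad: positive leaning to the right (tower's -y), negative to the left. About -0.27 in the left slot and +0.27 in the right slot, with play of about 0.03 either way.
- tape_roll: Loose roll of brown tape lying flat left of the tower, 104 mm outside diameter, 25 mm high; origin at the centre of its underside. Leave alone.
- hammer: Loose hammer, 280 mm long, lying right of the tower, below 40 mm high; origin at its underside. Leave alone.
- wrench: Loose steel spanner, 170 mm long, lying beyond the tower; origin at its underside. Leave alone.
- tape_measure: Loose tape measure, 70 x 38 x 62 mm high, standing between tower and robot; origin at the centre of its underside. Leave alone.

How it is judged:
By the outcome, as a careful person would: the job done as asked, in the order asked, and still so for the second after the job is handed in, with the robot touching nothing.
It also fails if it takes over 54 s, if anything falls off the work surface, if the arm or the gripper's body presses on something with over 40 N, if the wrist force passes 120 N, or if a joint passes its speed limit or range.

## Robot

A 6-joint arm with a two-finger parallel gripper is mounted at the origin on the work surface. World frame = base frame: x ahead of the robot, y to its left, z up, the work surface at z = 0. Lengths are in m, angles in rad, forces in N, time in s.
With the tool pointing down it reaches from about 0.3 to 0.875 m from the base axis. Payload 6.4 kg.
Tool frame: the origin (TCP) lies midway between the tips of the shut fingers; the grasp point (between the pads) lies 19 mm behind it; z points along the fingers, y is the line along which they close (so a half turn about z gives the same grasp; the last joint's range is limited). The gripper opens to 85 mm and grips with 20 to 120 N. Pads are 22 mm wide; open, the fingers measure 114 mm over their backs; the gripper's body (76 mm by 85 mm) begins 54 mm behind the grasp point. The pads swing forward as they close: fully open they stand 13 mm farther back than shut.
Start: joints at [-1.521, 0.181, 1.607, -0, 1.354, -0.206], TCP at [0.146, -0.556, 0.198] pointing down, gripper open.
Joint ranges: [-2.99, 2.99], [-0.89, 2.07], [0.3, 2.58], [-1.14, 4.28], [0, 2.63], [-3.12, 3.12]. Speed limits (rad/s): [2.57, 2.57, 3.01, 3.14, 3.14, 3.14].

## Interface

Orientations are given as a unit quaternion [w, x, y, z].
In Python, from bench import sensors, vision, ctrl gives the robot as it stands.
- The arm moves only by the tool carry_out, never from a script. Its argument "deltas" is text: rows parted by semicolons, each of 7 numbers parted by spaces: the shift along the tool's x, y, z in mm, then the turn, a rotation vector about the tool's x, y, z in rad, then the closure, from 0 (fully open) to 1 (shut). In form: tx ty tz ax ay az claw; .... A call has 1 to 12 rows; each row is the pose to reach, as a shift and turn from the pose commanded when the call began, along the tool's axes at that moment; what a row does not reach only later rows make up. A row lasts 1/8 s, in which the tool goes at most 62.5 mm and 10.7 degrees, less where a joint would pass 70% of its speed; a pose out of reach is approached as far as the arm can. A call with a gripper value outside its range is refused whole. The fingers move at their own pace and stop on an object; the grip force is fixed at half the most. Time passes only in rows, so rows that repeat a pose let the fingers close. It gives the time, the measured TCP pose, the force, the opening and the grip force at its end, in the units of the state.
- sensors.get_obs(): the state, without advancing time (a new reading comes with each control period).
- vision.camera(name): name is "scene" or "top" or "wrist"; returns the picture (420x560x3 uint8, blue, green, red); there is no depth.
- vision.camera_model(name): a dict with "K" (3x3 intrinsics, pixels), "k1" (the pictures are not rectified: a ray, as slopes to the right and down, at radius r is drawn at 1 + k1 r^2 times it, then the intrinsics apply), "extrinsics" (4x4, takes a point from world to camera coordinates); the wrist camera has in their place "hand_eye" (4x4, takes a point from camera to tool coordinates, whose origin is the TCP and whose axes are the flange's). Camera axes: x right, y down, z forward; pixel columns grow to the right and rows downward; lengths in m; the calibration is good to about 2 mm. A picture is of the moment at which its call begins: read the wrist's pose just before it. camera_model takes no time and is no camera call.
- ctrl.hand_in(): hands the job in; it is judged then, once.
The state is a dict: "time_s": time; "q": joint angles; "dq": joint speeds; "joint_efforts": joint torques, N m; "eef_pos": TCP position; "eef_rot": TCP orientation; "wrist_force": force on the tool from outside, world axes, zero at the start; "torque": the same for the moment, N m; "opening": opening from 0.0 (shut) to 1.0 (fully open); "grasp_force": force on a finger pad.
Only numpy, scipy, OpenCV 4.12 (cv2) and the standard library are available. Lean on these libraries where they do the work, as an engineer would, in place of code of your own. Each camera call takes 0.05 s, during which the arm holds its last target. There are 200 camera calls.

## Working session

There is one attempt and no reset: what is moved stays moved. The work goes in short steps, Python scripts to look and compute and a tool call to move; the robot and the scene stay as the last step left them, time stands still between calls to the robot, and variables do not carry over. Pictures are saved under pics/ and viewed, at most 12 in all, crops included, and the job is handed in when it is done.

Besides the shell and the picture viewer there is one more tool, called after "Request:" by a JSON object that holds its "fn" and its "kwargs". carry_out: Moves the arm, as the interface text tells. Its arguments: {"type":"object","properties":{"deltas":{"type":"string"}},"required":["deltas"]}

```bash
mkdir -p pics
python3 - <<'E'
from bench import sensors, vision
import cv2,numpy as np
o=sensors.get_obs(); print({k:np.round(v,3) for k,v in o.items()})
for n in ("scene","top"):
    cv2.imwrite(f"pics/{n}0.png",vision.camera(n)); m=vision.camera_model(n); print(n,{k:np.round(v,4).tolist() for k,v in m.items()})
E
```

```text
{'time_s': np.float64(0.0), 'q': array([-1.521,  0.182,  1.608, -0.   ,  1.354, -0.206]), 'dq': array([ 0.001, -0.002, -0.   , -0.   , -0.   ,  0.   ]), 'joint_efforts': array([ 1.0000e-03, -4.4487e+01, -3.5134e+01, -0.0000e+00,  9.0000e-03,
        0.0000e+00]), 'eef_pos': array([ 0.145, -0.556,  0.197]), 'eef_rot': array([-0.001,  0.992,  0.128,  0.   ]), 'wrist_force': array([-0.406,  0.292,  0.206]), 'torque': array([ 0.024, -0.018, -0.019]), 'grasp_force': np.float64(0.0), 'opening': np.float64(1.002)}
scene {'K': [[395.3101, 0.0, 276.3843], [0.0, 395.3101, 210.7612], [0.0, 0.0, 1.0]], 'k1': -0.1179, 'extrinsics': [[0.1266, 0.992, 0.0007, -0.1079], [0.5127, -0.0648, -0.8561, -0.1358], [-0.8492, 0.1087, -0.5168, 1.3974], [0.0, 0.0, 0.0, 1.0]]}
top {'K': [[420.1675, 0.0, 284.4046], [0.0, 420.1675, 209.6098], [0.0, 0.0, 1.0]], 'k1': -0.1026, 'extrinsics': [[0.0287, -0.9995, -0.0119, 0.0297], [-0.993, -0.0271, -0.1152, 0.5672], [0.1148, 0.0151, -0.9933, 0.9792], [0.0, 0.0, 0.0, 1.0]]}
```

View pics/scene0.png

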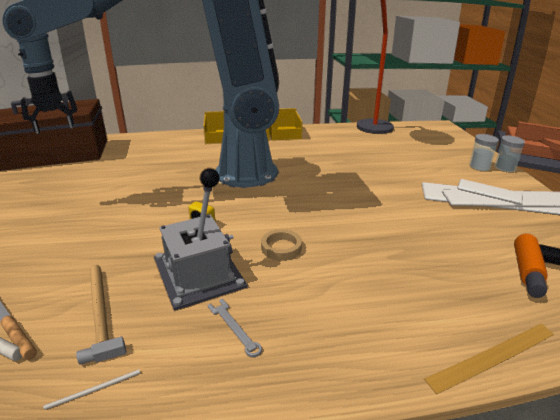

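View pics/top0.png

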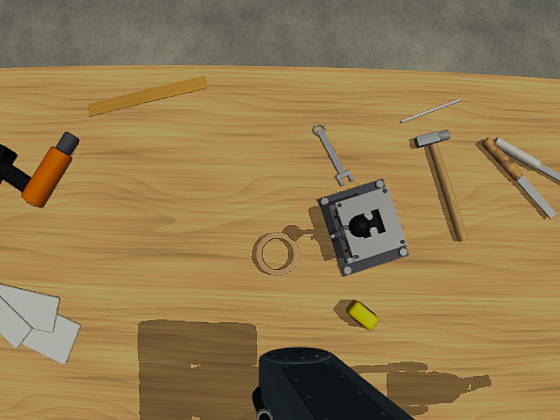

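The scene picture shows the black knob at about (209,178) with the tower below it. The top picture shows the gate plate near (368,225), turned slightly, with the knob near (360,225).

```bash
cat > h.py <<'E'
import numpy as np,cv2
from bench import sensors,vision
from scipy.spatial.transform import Rotation as R
def ray(n,px):
    m=vision.camera_model(n);K=np.array(m["K"]);E=np.array(m["extrinsics"])
    d=np.array([(px[0]-K[0,2])/K[0,0],(px[1]-K[1,2])/K[1,1]]);u=d.copy()
    for _ in range(20): u=d/(1+m["k1"]*(u@u))
    v=E[:3,:3].T@np.r_[u,1]
    return -E[:3,:3].T@E[:3,3],v/np.linalg.norm(v)
def proj(n,P):
    m=vision.camera_model(n);K=np.array(m["K"]);E=np.array(m["extrinsics"])
    c=E[:3,:3]@P+E[:3,3];u=c[:2]/c[2];u=u*(1+m["k1"]*(u@u));return K[:2,:2]@u+K[:2,2]
def plane(n,px,z):
    o,d=ray(n,px);return o+d*(z-o[2])/d[2]
def tri(p1,p2):
    (a,u),(b,v)=ray("scene",p1),ray("top",p2)
    s=np.linalg.lstsq(np.c_[u,-v],b-a,rcond=None)[0]
    return (a+s[0]*u+b+s[1]*v)/2,np.linalg.norm(a+s[0]*u-b-s[1]*v)
E
python3 - <<'E'
from h import *
t=cv2.imread("pics/top0.png");s=cv2.imread("pics/scene0.png")
a=cv2.resize(t[160:290,300:440],None,fx=4,fy=4,interpolation=cv2.INTER_CUBIC)
b=cv2.resize(s[160:260,150:260],None,fx=4,fy=4,interpolation=cv2.INTER_CUBIC)
cv2.imwrite("pics/ct.png",a);cv2.imwrite("pics/cs.png",b)
g=cv2.cvtColor(s,cv2.COLOR_BGR2GRAY)[165:190,195:225];m=(g<50).astype(np.uint8)
m=cv2.morphologyEx(m,cv2.MORPH_OPEN,np.ones((5,5)))
c=max(cv2.findContours(m,0,1)[0],key=cv2.contourArea);print("knob scene",np.array(cv2.minEnclosingCircle(c)[0])+[195,165],cv2.minEnclosingCircle(c)[1])
g=cv2.cvtColor(t,cv2.COLOR_BGR2GRAY).astype(int);hs=cv2.cvtColor(t,cv2.COLOR_BGR2HSV)
m=((g>130)&(hs[...,1]<40)).astype(np.uint8);m[:160]=0;m[290:]=0;m[:,:300]=0;m[:,440:]=0
c=max(cv2.findContours(m,0,1)[0],key=cv2.contourArea);r=cv2.minAreaRect(c);print(r,cv2.boxPoints(r).tolist())
P=np.array([plane("top",p,.108) for p in cv2.boxPoints(r)]);print(P.round(4),np.linalg.norm(np.diff(P,axis=0),axis=1),P.mean(0))
E
```

```text
knob scene [209.5 179. ] 10.594910621643066
((370.95001220703125, 223.3499755859375), (61.34817886352539, 54.707401275634766), 71.56504821777344) [[335.29998779296875, 202.8999786376953], [387.20001220703125, 185.59999084472656], [406.60003662109375, 243.7999725341797], [354.70001220703125, 261.0999755859375]]
[[ 0.5756 -0.0688  0.108 ]
 [ 0.6182 -0.1855  0.108 ]
 [ 0.4884 -0.2292  0.108 ]
 [ 0.4475 -0.1137  0.108 ]] [0.1242024  0.13692185 0.12251266] [ 0.5324522  -0.14930536  0.108     ]
```

View pics/ct.png

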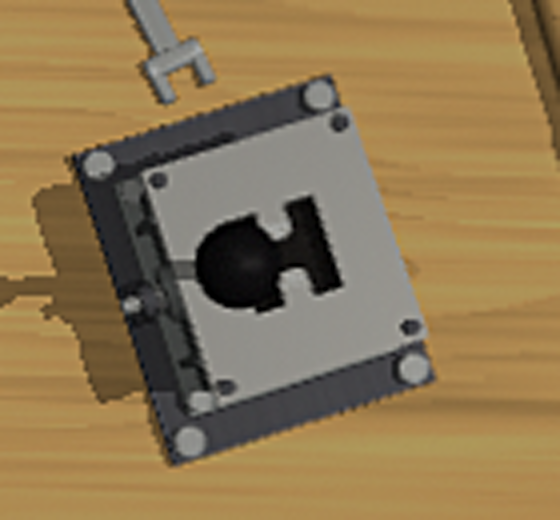

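View pics/cs.png

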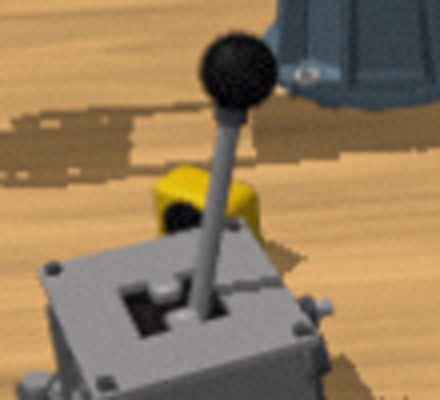

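The top crop shows the knob circle at full-picture (360,225), with the H gate to its right. The scene crop shows the knob at (209.5,177.5) and the rod in the left slot.

Run:
```python
from h import *
P,e=tri((209.3,177.4),(360.1,225.2));print(P,e)
y=.337;C=np.array([.5325,-.1493,0.045])
A=R.from_euler("z",y)
l=A.inv().apply(P-C);print("local",l,np.linalg.norm(l));print("f",np.arctan2(l[0],l[2]),"c",-np.arcsin(l[1]/.2))
for f,c in((0,-.27),(0,0),(0,.27),(.32,.27)):
  k=C+A.apply(.2*np.array([np.cos(c)*np.sin(f),-np.sin(c),np.cos(c)*np.cos(f)]));print(f,c,k.round(3),proj("top",k).round(1))
o=sensors.get_obs();q=o["eef_rot"];print(R.from_quat(np.r_[q[1:],q[0]]).as_matrix().round(3))
```

```text
[ 0.51624177 -0.1008141   0.23998353] 0.003910945680815349
local [0.0006885  0.05113451 0.19498353] 0.2015782472379315
f 0.0035310328401376863 c -0.2585433219856127
0 -0.27 [ 0.515 -0.099  0.238] [357.9 226. ]
0 0 [ 0.532 -0.149  0.245] [384.9 217.1]
0 0.27 [ 0.55  -0.2    0.238] [409.9 209.1]
0.32 0.27 [ 0.607 -0.18   0.228] [398.2 180.5]
[[ 0.967  0.253 -0.   ]
 [ 0.253 -0.967  0.002]
 [ 0.    -0.002 -1.   ]]
```

Request:
{"fn": "carry_out", "kwargs": {"deltas": "0 0 -60 0 0 0 1; 0 0 -120 0 0 0 1; 468 -410 -120 0 0 -0.081 1; 468 -410 -120 0 0 -0.081 1; 468 -410 -120 0 0 -0.081 1; 468 -410 -120 0 0 -0.081 1; 468 -410 -120 0 0 -0.081 1; 468 -410 -120 0 0 -0.081 1; 468 -410 -120 0 0 -0.081 1; 468 -410 -120 0 0 -0.081 1; 468 -410 -120 0 0 -0.081 1; 468 -410 -120 0 0 -0.081 1"}}

```text
time_s: 1.6
eef_pos: [0.4953, -0.0391, 0.3176]
eef_rot: [0.0, 0.986, 0.168, 0.0]
wrist_force: [0.7, -0.9, 0.3]
opening: -0.002
grasp_force: 0.0
```

Request:
{"fn": "carry_out", "kwargs": {"deltas": "0 0 50 0 0 0 1; 0 0 98 0 0 0 1; 0 0 98 0 0 0 1; 0 0 98 0 0 0 1"}}

```text
time_s: 2.1
eef_pos: [0.4954, -0.0417, 0.2215]
eef_rot: [0.0, 0.986, 0.167, 0.001]
wrist_force: [0.2, -0.8, 1.0]
opening: -0.004
grasp_force: 0.0
```

Run:
```python
from h import *
o=sensors.get_obs();print(o["eef_pos"],o["wrist_force"])
s=vision.camera("scene");t=vision.camera("top")
i=np.hstack([cv2.resize(s[100:260,140:260],(480,640))[:600],np.zeros((600,0,3),np.uint8)])
cv2.imwrite("pics/a.png",np.hstack([cv2.resize(s[120:260,140:270],None,fx=3,fy=3),cv2.resize(t[150:290,300:430],None,fx=3,fy=3)]))
```

```text
[ 0.49538162 -0.04166683  0.22154897] [ 0.18338514 -0.79774794  1.03669736]
```

View pics/a.png

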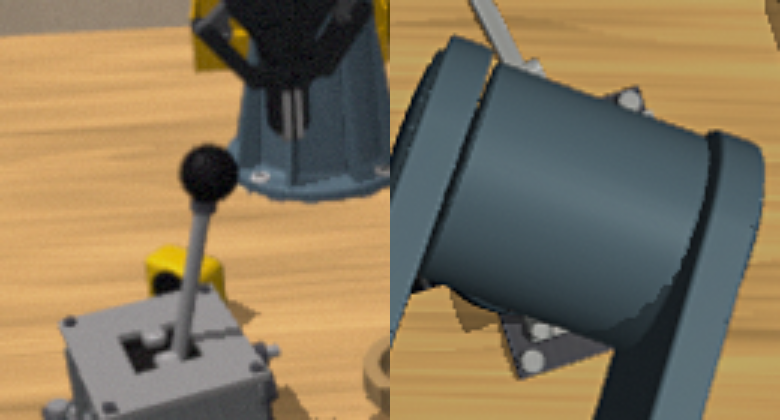

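The picture shows the shut fingers' tips near crop (292,137), that is full-picture (237,166). The knob is at crop (208,172), full-picture (209,177).

Run:
```python
from h import *
o=sensors.get_obs();p=o["eef_pos"]
print(proj("scene",p),[plane("scene",(237.3,165.7),z).round(3) for z in(.2,.22,.25)])
P=np.array([.516,-.101,.24]);print(proj("scene",P),proj("scene",P-[0,0,.021]))
m=vision.camera_model("wrist");print({k:np.round(v,3).tolist() for k,v in m.items()})
cv2.imwrite("pics/w.png",vision.camera("wrist"))
```

```text
[236.47852728 178.90090411] [array([ 0.378, -0.036,  0.2  ]), array([ 0.422, -0.037,  0.22 ]), array([ 0.488, -0.039,  0.25 ])]
[208.2756318  177.25702397] [209.12109919 186.1540493 ]
{'K': [[321.351, 0.0, 275.651], [0.0, 321.351, 206.425], [0.0, 0.0, 1.0]], 'k1': -0.04, 'hand_eye': [[0.001, -0.945, -0.327, 0.085], [1.0, 0.001, -0.0, -0.001], [0.001, -0.327, 0.945, -0.176], [0.0, 0.0, 0.0, 1.0]]}
```

View pics/w.png

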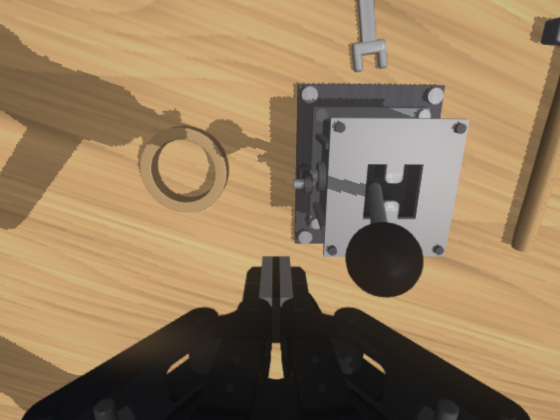

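The pad ends show about 36 mm behind the stated TCP in both views. The knob itself agrees in all three cameras, so I'll go lower so the contact holds either way.

Request:
{"fn": "carry_out", "kwargs": {"deltas": "0 0 22 0 0 0 1; 0 0 22 0 0 0 1; 0 8 22 0 0 0 1; 0 16 22 0 0 0 1; 0 22 22 0 0 0 1; 0 26 22 0 0 0 1; 0 30 22 0 0 0 1; 0 34 22 0 0 0 1; 0 38 22 0 0 0 1; 0 42 22 0 0 0 1"}}

```text
time_s: 3.5
eef_pos: [0.5087, -0.0804, 0.1984]
eef_rot: [-0.0, 0.986, 0.168, 0.0]
wrist_force: [-1.1, 4.2, 4.5]
opening: 0.002
grasp_force: 2.2
```

```bash
cat >> h.py <<'E'
def loc(P):
    return R.from_euler("z",.337).inv().apply(np.array(P)-[.5325,-.1493,0])
def look(n):
    o=sensors.get_obs();w=vision.camera("wrist");s=vision.camera("scene")
    print("tcp local",loc(o["eef_pos"]).round(4),"F",loc(np.array(o["wrist_force"])+[.5325,-.1493,0]).round(1),o["time_s"])
    m=vision.camera_model("wrist");K=np.array(m["K"]);H=np.array(m["hand_eye"]);q=o["eef_rot"];T=R.from_quat(np.r_[q[1:],q[0]])
    cv2.imwrite(f"pics/{n}.png",np.hstack([cv2.resize(w,None,fx=.75,fy=.75),cv2.resize(s[120:260,140:260],(360,315),interpolation=cv2.INTER_CUBIC)]))
E
python3 -c "from h import *;look('b')"
```

```text
tcp local [0.0003 0.0729 0.1984] F [0.3 4.3 4.5] 3.5
```

View pics/b.png

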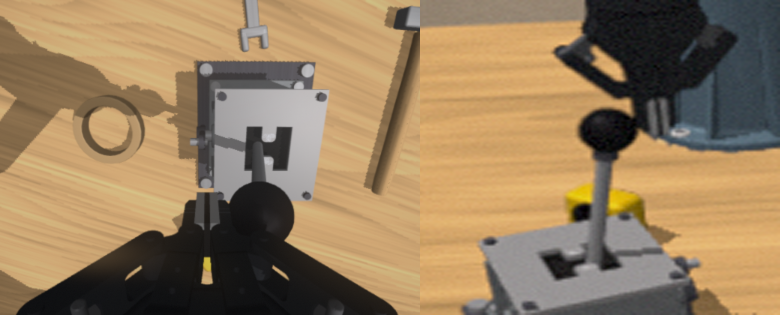

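The wrist view shows the fingers against the left side of the knob, at about the ball's mid-height. The lever is starting to move, at about 4 N.

Request:
{"fn": "carry_out", "kwargs": {"deltas": "0 4 2 0 0 0 1; 0 9 3 0 0 0 1; 0 14 3 0 0 0 1; 0 19 3 0 0 0 1; 0 24 3 0 0 0 1; 0 29 3 0 0 0 1; 0 34 3 0 0 0 1; 0 39 3 0 0 0 1; 0 44 3 0 0 0 1; 0 49 3 0 0 0 1; 0 54 3 0 0 0 1; 0 59 3 0 0 0 1"}}

```text
time_s: 5.1
eef_pos: [0.528, -0.1369, 0.1948]
eef_rot: [0.0, 0.986, 0.168, -0.0]
wrist_force: [-0.9, 2.3, 1.8]
opening: -0.001
grasp_force: 1.1
```

```bash
python3 -c "from h import *;look('c')"
```

```text
tcp local [-1.000e-04  1.320e-02  1.948e-01] F [-0.1  2.4  1.8] 5.1
```

View pics/c.png

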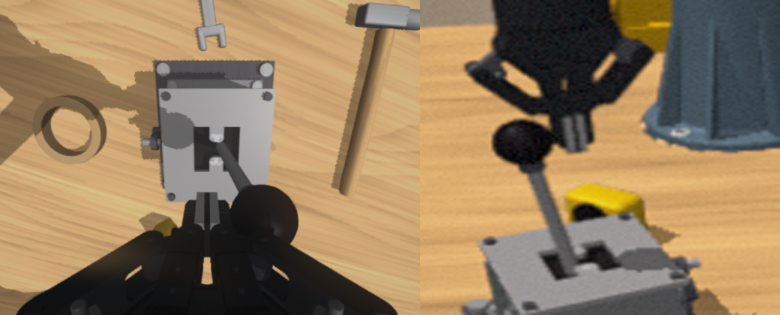

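The rod is now in the cross slot and past the middle, with the knob still against the fingers.

Request:
{"fn": "carry_out", "kwargs": {"deltas": "0 5 0 0 0 0 1; 0 10 0 0 0 0 1; 0 15 0 0 0 0 1; 0 20 0 0 0 0 1; 0 24 0 0 0 0 1; 0 27 0 0 0 0 1; 0 29 0 0 0 0 1; 0 31 0 0 0 0 1; 0 31 0 0 0 0 1"}}

```text
time_s: 6.32
eef_pos: [0.5383, -0.1661, 0.1949]
eef_rot: [0.0, 0.986, 0.168, 0.0]
wrist_force: [-1.1, 2.0, -0.2]
opening: 0.001
grasp_force: 0.5
```

```bash
python3 -c "from h import *;look('d')"
```

```text
tcp local [-1.000e-04 -1.770e-02  1.949e-01] F [-0.4  2.3 -0.2] 6.325
```

View pics/d.png

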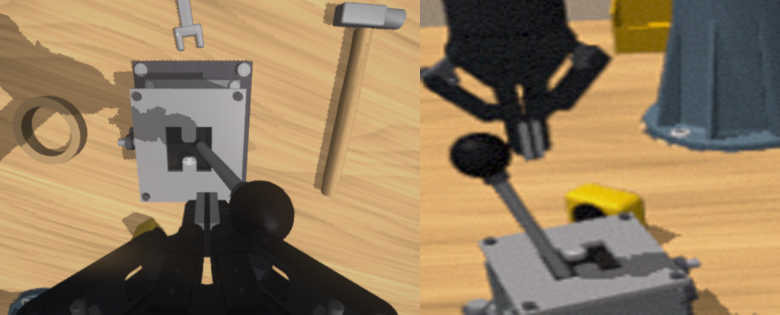

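The rod is across in the right slot at neutral, with the knob at about local y -53 mm. Next I back off and go round behind the knob.

Request:
{"fn": "carry_out", "kwargs": {"deltas": "0 -12 0 0 0 0 1; 0 -25 0 0 0 0 1; -35 -25 0 0 0 0 1; -70 -25 0 0 0 0 1; -70 -25 3 0 0 0 1; -70 5 4 0 0 0 1; -70 36 4 0 0 0 1; -70 36 4 0 0 0 1; -60 36 4 0 0 0 1; -50 36 4 0 0 0 1; -42 36 4 0 0 0 1; -36 36 4 0 0 0 1"}}

```text
time_s: 7.92
eef_pos: [0.5167, -0.2109, 0.1908]
eef_rot: [-0.0, 0.986, 0.168, 0.0]
wrist_force: [0.8, -0.9, 0.2]
opening: -0.001
grasp_force: 0.0
```

Request:
{"fn": "carry_out", "kwargs": {"deltas": "5 0 0 0 0 0 1; 10 0 0 0 0 0 1; 15 0 0 0 0 0 1; 20 0 1 0 0 0 1; 25 0 2 0 0 0 1; 30 0 3 0 0 0 1; 34 0 4 0 0 0 1"}}

```text
time_s: 8.8
eef_pos: [0.5485, -0.2003, 0.1867]
eef_rot: [0.0, 0.986, 0.168, 0.0]
wrist_force: [-2.5, -0.6, 2.1]
opening: -0.003
grasp_force: 1.1
```

```bash
python3 -c "from h import *;look('e')"
```

```text
tcp local [-0.0018 -0.0535  0.1867] F [-2.5  0.3  2.1] 8.8
```

View pics/e.png

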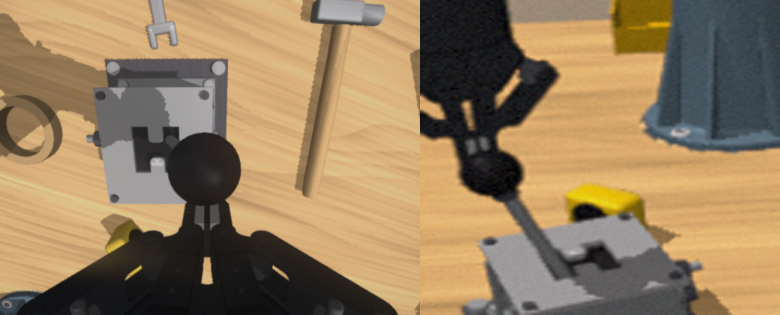

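The fingers are centred behind the knob and it is moving forward, at about 2.5 N.

Request:
{"fn": "carry_out", "kwargs": {"deltas": "5 0 1 0 0 0 1; 10 0 2 0 0 0 1; 15 0 3 0 0 0 1; 20 0 4 0 0 0 1; 24 0 5 0 0 0 1; 27 0 5 0 0 0 1; 29 0 5 0 0 0 1; 29 0 5 0 0 0 1"}}

```text
time_s: 9.9
eef_pos: [0.5755, -0.1907, 0.1814]
eef_rot: [-0.0, 0.986, 0.168, -0.0]
wrist_force: [-1.2, -1.6, -1.0]
opening: -0.0
grasp_force: 0.7
```

Request:
{"fn": "carry_out", "kwargs": {"deltas": "1 0 0 0 0 0 1; 2 0 0 0 0 0 1; 2 0 0 0 0 0 1"}}

```text
time_s: 10.28
eef_pos: [0.5773, -0.1901, 0.1817]
eef_rot: [-0.0, 0.986, 0.168, -0.0]
wrist_force: [-2.3, -0.5, -3.0]
opening: -0.001
grasp_force: 1.2
```

Request:
{"fn": "carry_out", "kwargs": {"deltas": "1 0 0 0 0 0 1; 2 0 0 0 0 0 1; 3 0 0 0 0 0 1; 3 0 0 0 0 0 1"}}

```text
time_s: 10.78
eef_pos: [0.5793, -0.1894, 0.1813]
eef_rot: [-0.0, 0.986, 0.168, -0.001]
wrist_force: [-6.4, -2.7, -2.7]
opening: 0.001
grasp_force: 3.0
```

```bash
python3 -c "from h import *;look('f')"
```

```text
tcp local [ 0.0309 -0.0533  0.1813] F [-6.9 -0.5 -2.7] 10.775
```

View pics/f.png

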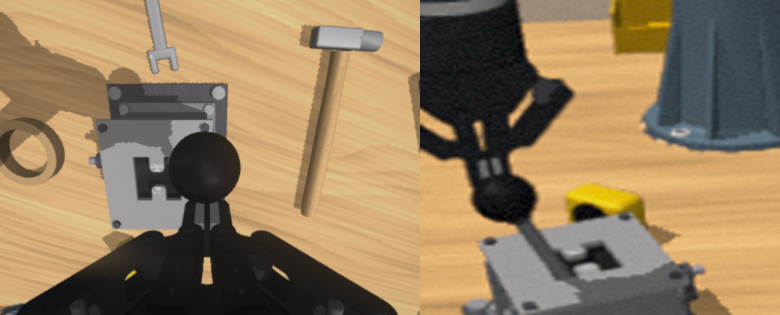

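The force is rising as it should near the end stop, so I'll press slightly further to confirm.

Request:
{"fn": "carry_out", "kwargs": {"deltas": "1 0 0 0 0 0 1; 2 0 0 0 0 0 1; 2 0 0 0 0 0 1; 2 0 0 0 0 0 1"}}

```text
time_s: 11.38
eef_pos: [0.5803, -0.1891, 0.1811]
eef_rot: [-0.0, 0.986, 0.167, -0.002]
wrist_force: [-9.0, -3.3, -1.6]
opening: 0.002
grasp_force: 4.8
```

That is the stop: the force is 9.5 N and the hand only moved half the commanded distance. Now I retreat straight back and then up.

Request:
{"fn": "carry_out", "kwargs": {"deltas": "-10 0 0 0 0 0 1; -30 0 0 0 0 0 1; -60 0 0 0 0 0 1; -90 0 0 0 0 0 1; -90 0 -60 0 0 0 1; -90 0 -120 0 0 0 1; -150 0 -120 0 0 0 1; -150 0 -120 0 0 0 1; -150 0 -120 0 0 0 1"}}

```text
time_s: 12.5
eef_pos: [0.4411, -0.2383, 0.3025]
eef_rot: [0.001, 0.986, 0.167, 0.001]
wrist_force: [-0.5, 0.2, 0.2]
opening: 0.004
grasp_force: 0.0
```

Run:
```python
from h import *
s=vision.camera("scene");t=vision.camera("top");o=sensors.get_obs();print(o["eef_pos"],o["wrist_force"],o["time_s"])
cv2.imwrite("pics/g.png",np.hstack([cv2.resize(s[150:270,140:260],(390,390),interpolation=cv2.INTER_CUBIC),cv2.resize(t[150:280,310:440],(390,390),interpolation=cv2.INTER_CUBIC)]))
C=np.array([.5325,-.1493,0.045]);A=R.from_euler("z",.337)
for f in(.28,.32,.34):
  k=C+A.apply(.2*np.array([np.cos(.27)*np.sin(f),-np.sin(.27),np.cos(.27)*np.cos(f)]))
  print(f,"crop px scene",(proj("scene",k)-[140,150])*3.25,"top",(proj("top",k)-[310,150])*3+[390,0])
for n,i,x0,y0,x1,y1 in(("scene",s,185,170,235,220),("top",t,370,150,430,215)):
  m=(i[y0:y1,x0:x1].max(2)<45).astype(np.uint8);m=cv2.morphologyEx(m,cv2.MORPH_OPEN,cv2.getStructuringElement(2,(9,9)))
  for c in cv2.findContours(m,0,1)[0]: (x,y),r=cv2.minEnclosingCircle(c);print(n,x+x0,y+y0,r)
```

```text
[ 0.44133345 -0.23786305  0.30183235] [ 1.00895909 -0.07383788  0.20592715] 12.6
0.28 crop px scene [ 82.38694486 174.8955169 ] top [659.29324878 101.40065781]
0.32 crop px scene [ 85.78215282 183.91514588] top [654.65469844  91.45841183]
0.34 crop px scene [ 87.51000385 188.60137615] top [652.32188974  86.59742575]
top 397.0 180.0 10.816754341125488
```

View pics/g.png

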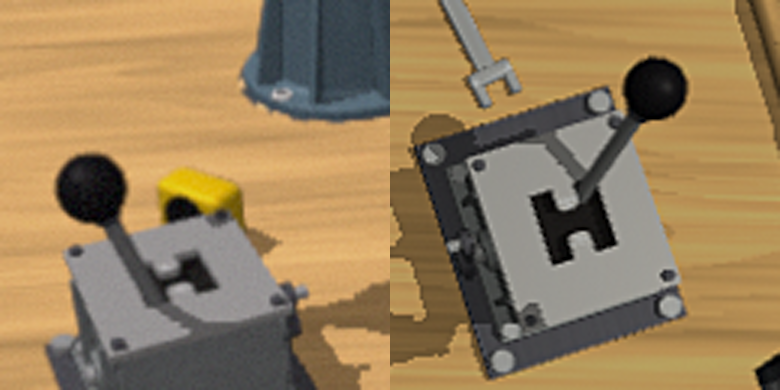

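The lever stands at the front end of the right slot. The knob at crop (655,90) top and (91,188) scene matches f ≈ 0.32–0.34, so it is fully home, and the tools are undisturbed.

```bash
python3 -c "from bench import ctrl;print(ctrl.hand_in())"
```

```text
the job is handed in; nothing more can be done
None
```

The lever is home in third against its stop (9.5 N at the end of the push), the hand is clear, no tool or tape was touched on the way, and the job was handed in at about 12.6 s.

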